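# Snap the air filter's clamp shut with the pliers

### The job

Pick up the red-handled pliers by their handles and use their jaws to squeeze the two ears of the air filter's open clamp together until it snaps shut and stays shut. Touch the filter and its clamp only with the pliers. Then lay the pliers flat inside the tin tray, without dropping them, and leave the bush in the tray and the other things on the bench where they are.

Things in the scene. Friction and masses are not known exactly. Their poses are not given: they have to be found in the camera images.
- pliers: spring-opened pliers lying flat, steel jaws, two red handles, 175 mm long, about 250 g. Origin on the underside below the hinge pin, x towards the jaws, z up. It is the frame of the half whose handle is on +y: squeezed to joint value q each half turns q/2, so the pliers' centre line is this x axis turned by -q/2 about z. All parts are flat below at z = 0
- pliers_joint (a joint): closing angle of the pliers, rad: 0 at rest (open) to 0.58 (shut). A spring opens them: closing starts at 9 N on each handle and needs about 18 N at 0.5; with the clamp between the jaws up to about 22 N. They can be carried, lightly squeezed, at 0.1 to 0.15; with the ears between the jaws the clamp snaps at 0.25 to 0.4
- pliers_jaw (a point): point between the jaws, 55 mm ahead of the pin on the x axis of pliers, 8 mm above the underside. The jaws run from 46 to 65 mm ahead of the pin, 16 mm high from the underside; the gap between them here is 42 mm at rest and shrinks by 55 mm per rad of closing; over their backs they are 66 mm wide at rest
- pliers_tail (a point): point between the handle ends, 105 mm behind the pin on the x axis of pliers, 10 mm above the underside. The handles are red bars 20 mm high, from 37 to 110 mm behind the pin; each has a round swell 56 mm behind the pin, where the pliers balance and should be gripped: 66 mm across the outside there at rest, less 56 mm per rad of closing
- filter: compressed-air filter fixed to the bench: round grey foot 104 mm across, amber bowl 54 mm across, black neck with the steel clamp, aluminium cap 66 mm across from 121 to 152 mm up, blue knob to 166 mm. Origin at the centre of its foot on the bench, z up; the clamp's ears point along its -x, an air port 24 mm thick along +x
- clamp (a joint): swing of each half of the clamp, rad: 0 open, 0.082 shut. The halves hinge behind the neck and always move together, also when only one is pushed. A sprung brass catch resists up to about halfway (about 6 N on each ear), then snaps the clamp shut by itself and holds it
- clamp_ears (a point): point midway between the ears, 50 mm from the filter's axis along its -x, 108 mm above the bench. The ears are upright tabs 31 to 59 mm from the axis, 6 mm thick, 100 to 116 mm above the bench, 28 mm over both outsides here when open, 14 mm shut; the brass catch lies just above. With the jaw point here, jaws level and along the filter's +x, the tips stay 5 mm off the neck
- tool_chest: wooden tool chest fixed at the back of the bench, an obstacle: its overhanging top covers x = 0.555 to 1.0 m, y = -0.02 to 0.43 m, up to 0.43 m high
- tray: shallow pressed-tin tray fixed to the bench, 150 mm (x) by 240 mm (y) by 24 mm high, walls and floor 2 mm. Origin under its centre on the bench, y along its length, z up
- bush: loose steel bush, 35 mm across, 24 mm high, standing in the tray at its +y end; origin at the centre of its underside; must stay in place
- gear: loose gear wheel lying on the bench, 78 mm across, 22 mm high; origin at the centre of its underside; must stay in place
- tin: loose green tin with a cream lid, 71 mm across, 60 mm high; origin at the centre of its underside; must stay in place
- brush: loose brush with red handle, 194 mm long along its y, 34 mm high; origin at its middle, on the bench; must stay in place
- oil_can: loose brown oil can, body 74 mm across, spout to 173 mm high; origin near the middle of its underside; must stay in place

How it is judged:
By the outcome, as a careful person would: the job done as asked, in the order asked, and still so for the second after the job is handed in, with the robot touching nothing.
It also fails if it takes over 61 s, if anything falls off the work surface, if the arm or the gripper's body presses on something with over 40 N, if the wrist force passes 120 N, or if a joint passes its speed limit or range.

### The arm

A 6-joint arm with a two-finger parallel gripper is mounted at the origin on a cart in front of the work surface, level with it; the furniture and walls round the work are solid. World frame = base frame: x ahead of the robot, y to its left, z up, the work surface at z = 0. Lengths are in m, angles in rad, forces in N, time in s.
With the tool pointing down it reaches from about 0.35 to 0.85 m from the base axis. Payload 8.1 kg.
Tool frame: the origin (TCP) lies at the very end of the fingers, on their centre line; the grasp point (between the pads) lies 19 mm behind it; z points along the fingers, y is the line along which they close (so a half turn about z gives the same grasp; the last joint's range is limited). The gripper opens to 85 mm and grips with 20 to 120 N. Pads are 22 mm wide; open, the fingers measure 114 mm over their backs; the gripper's body (76 mm by 85 mm) begins 54 mm behind the grasp point. The pads swing forward as they close: fully open they stand 13 mm farther back than shut.
Start: joints at [1.262, 0.13, 1.488, -0, 1.523, -0.085], TCP at [0.133, 0.585, 0.231] pointing down, gripper open.
Joint ranges: [-2.96, 2.96], [-0.89, 2.26], [0.02, 2.5], [-1.34, 4.48], [0, 2.73], [-2.66, 2.66]. Speed limits (rad/s): [2.39, 2.39, 2.79, 3.14, 3.14, 3.14].

### API

Orientations are given as a unit quaternion [x, y, z, w].
In Python, from plant import ctrl gives the robot as it stands. The module is installed in compiled form; this text tells all that it offers.
- The arm moves only by the tool move_arm, never from a script. Its argument "rows" is a list of rows, each a list of 7 numbers: the turn, a rotation vector about the tool's x, y, z in rad, then the shift along the tool's x, y, z in cm, then the finger opening in cm, from 0 to 8.54. In form: [[rx, ry, rz, tx, ty, tz, grip], ...]. A call has exactly 10 rows; each row shifts and turns the commanded pose from where the row before left it, along the tool's axes as they then stand; what a row does not reach is not made up. A row lasts 1/8 s, in which the tool goes at most 62.5 mm and 10.7 degrees, less where a joint would pass 70% of its speed; a pose out of reach is approached as far as the arm can. A call is refused whole if a number of a shift passes 6.25 or a number of a turn 0.188, either way. A call with a gripper value outside its range is refused whole. The fingers move at their own pace and stop on an object; "grip_force" is the grip in N (left out, the last holds). Time passes only in rows, so rows that do not move let the fingers close, or fill a call up. It gives the time, the measured TCP pose, the force and the opening at its end, in the units of the state.
- ctrl.get_state(): the state, without advancing time (a new reading comes with each control period).
- ctrl.grab_frame(name): name is "scene" or "side" or "wrist"; returns a dict with "color" (420x560x3 uint8, red, green, blue), "depth" (420x560 float32, m along the optical axis (not along the pixel's ray), 0 where there is no reading), "K" (3x3 intrinsics, pixels), "k1" (the pictures are not rectified: a ray, as slopes to the right and down, at radius r is drawn at 1 + k1 r^2 times it, then the intrinsics apply), "position" and "attitude" of the camera in the world. Camera axes: x right, y down, z forward; pixel columns grow to the right and rows downward; lengths in m; the calibration is good to about 2 mm. A picture is of the moment at which its call begins.
- ctrl.hand_in(): hands the job in, once; it reports no verdict.
The state is a dict: "time_s": time; "joint_pos": joint angles; "qvel": joint speeds; "joint_torque": joint torques, N m; "ee_pos": TCP position; "tool_rot": TCP orientation; "ft_force": force on the tool from outside, world axes, zero at the start; "torque": the same for the moment, N m; "grip_width": finger opening in m.
Only numpy, scipy, OpenCV 4.12 (cv2) and the standard library are available. Lean on these libraries where they do the work, as an engineer would, in place of code of your own. Each camera call takes 0.05 s, during which the arm holds its last target. There are 200 camera calls.

## Working session

There is one attempt and no reset: what is moved stays moved. The work goes in short steps, Python scripts to look and compute and a tool call to move; the robot and the scene stay as the last step left them, time stands still between calls to the robot, and variables do not carry over. Pictures are saved under pics/ and viewed, on a budget of 10 in all, crops included, one or two more only if the job needs it, and the job is handed in when it is done.

Besides the shell and the picture viewer there is one more tool, called after "Call:" in YAML: its name, and indented under it one key for each argument. move_arm: Moves the arm, as the interface text tells. Its arguments: {"type":"object","properties":{"rows":{"type":"array"},"grip_force":{"type":"number"}},"required":["rows"]}

```bash
mkdir -p pics; cat > h.py <<'E'
import numpy as np, cv2, pickle
from scipy.spatial.transform import Rotation as R
from plant import ctrl
def rot(a):
    a=np.array(a,float); return a if a.shape==(3,3) else R.from_quat(a).as_matrix()
def grab(n):
    f=ctrl.grab_frame(n); f['R']=rot(f['attitude']); f['p']=np.array(f['position'],float); return f
def save(f,name,s=1): cv2.imwrite('pics/'+name,cv2.cvtColor(f['color'],cv2.COLOR_RGB2BGR))
def slopes(f,uv):
    uv=np.atleast_2d(uv).astype(float);K=np.array(f['K'])
    d=np.c_[(uv[:,0]-K[0,2])/K[0,0],(uv[:,1]-K[1,2])/K[1,1]]; s=d.copy()
    for _ in range(20): s=d/(1+f['k1']*(s**2).sum(1,keepdims=True))
    return s
def rays(f,uv):
    s=slopes(f,uv); return np.c_[s,np.ones(len(s))]@f['R'].T
def plane(f,uv,z):
    r=rays(f,uv); return f['p']+r*((z-f['p'][2])/r[:,2])[:,None]
def depthpts(f,uv):
    uv=np.atleast_2d(uv).astype(int); d=f['depth'][uv[:,1],uv[:,0]]
    return f['p']+rays(f,uv)*d[:,None]
def proj(f,P):
    c=(np.atleast_2d(P)-f['p'])@f['R']; s=c[:,:2]/c[:,2:]; s=s*(1+f['k1']*(s**2).sum(1,keepdims=True))
    K=np.array(f['K']); return np.c_[s[:,0]*K[0,0]+K[0,2],s[:,1]*K[1,1]+K[1,2]]
def two(f1,a,f2,b):
    r1=rays(f1,a)[0];r2=rays(f2,b)[0]
    t=np.linalg.lstsq(np.c_[r1,-r2],f2['p']-f1['p'],rcond=None)[0]
    A=f1['p']+r1*t[0];B=f2['p']+r2*t[1]; return (A+B)/2,np.linalg.norm(A-B)
E
python3 - <<'E'
from h import *
for n in ('scene','side'):
    f=grab(n); pickle.dump(f,open(n+'0.pkl','wb')); save(f,n+'0.png'); print(n,f['p'],f['R'].round(3).tolist(),f['K'],f['k1'])
s=ctrl.get_state();print(s)
E
```

```text
scene [-0.12761386  0.77952878  1.0026216 ] [[-0.742, -0.444, 0.503], [-0.671, 0.489, -0.557], [0.001, -0.751, -0.66]] [[470.24805917   0.         273.75536011]
 [  0.         470.24805917 207.47740018]
 [  0.           0.           1.        ]] -0.1661282352789272
side [0.05605792 0.35278049 1.0554366 ] [[-0.563, -0.697, 0.444], [-0.827, 0.481, -0.291], [-0.01, -0.531, -0.847]] [[416.15622258   0.         272.80068503]
 [  0.         416.15622258 216.07945871]
 [  0.           0.           1.        ]] -0.03656977354877051
{'time_s': 0.1, 'joint_pos': array([ 1.26162356e+00,  1.31098961e-01,  1.48917703e+00,  2.46344253e-05,
        1.52300248e+00, -8.53775571e-02]), 'qvel': array([-0.00144175, -0.00330602, -0.0012472 ,  0.00016332, -0.00119083,
       -0.00034078]), 'joint_torque': array([ 1.09641078e-03, -5.70946741e+01, -5.01942873e+01, -2.13536910e-04,
        7.97448243e-03, -2.66791193e-05]), 'ee_pos': array([0.13296337, 0.5845714 , 0.23033772]), 'tool_rot': array([ 1.11664792e-01,  9.93745573e-01, -8.24150062e-04, -1.77272804e-04]), 'ft_force': array([ 0.1795046 , -0.29932455, -0.18795279]), 'torque': array([0.0047737 , 0.02849192, 0.02361436]), 'grip_width': 0.08555873558134384}
```

View pics/scene0.png

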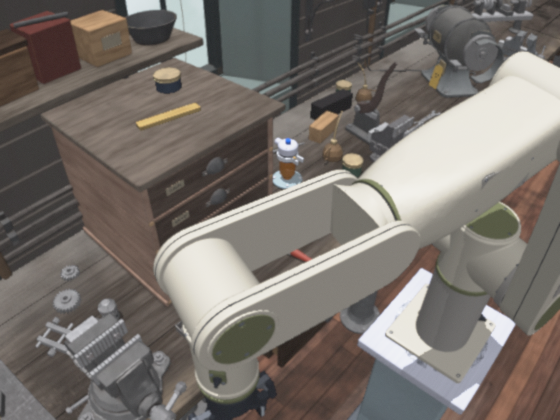

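View pics/side0.png

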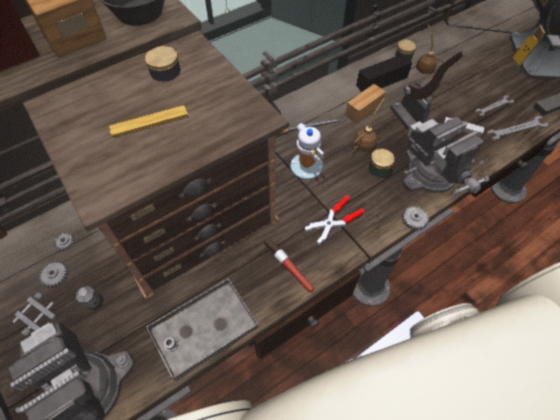

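```bash
python3 - <<'E'
from h import *
f=pickle.load(open('side0.pkl','rb')); g=pickle.load(open('scene0.pkl','rb'))
c=f['color'].astype(int); hsv=cv2.cvtColor(f['color'],cv2.COLOR_RGB2HSV)
red=((hsv[...,0]<8)|(hsv[...,0]>172))&(hsv[...,1]>150)&(hsv[...,2]>90)
n,l,s,ce=cv2.connectedComponentsWithStats(red.astype(np.uint8))
for i in range(1,n):
    if s[i,4]>30:
        P=plane(f,np.argwhere(l==i)[:,::-1],0.02)
        m=P.mean(0);u,ss,v=np.linalg.svd((P-m)[:,:2],full_matrices=False);t=(P-m)[:,:2]@v[0]
        d=depthpts(f,np.argwhere(l==i)[:,::-1])
        print(s[i],m.round(4),v[0].round(3),np.ptp(t).round(4),'z',np.median(d[:,2]).round(3), 'ends',(m[:2]+v[0]*t.min()).round(3),(m[:2]+v[0]*t.max()).round(3))
blue=(hsv[...,0]>100)&(hsv[...,0]<130)&(hsv[...,1]>120)&(hsv[...,2]>80)
q=np.argwhere(blue[120:145,295:325])[:,::-1]+[295,120]; print('knob',q.mean(0),plane(f,q.mean(0),.16), np.median(depthpts(f,q),axis=0))
for nm,a in (('tin',(381,156)),('gear',(415,216)),('bush',(170,341)),('trayc',(200,327)),('foot',(307,166))): print(nm,plane(f,a,0)[0].round(3),depthpts(f,a)[0].round(3))
for nm,cn in (('tray',[(147,325),(228,281),(257,328),(178,377)]),): print(plane(f,cn,.024).round(3).tolist())
A=f['color'][110:190,265:355];B=f['color'][180:260,285:375];C=g['color'][130:190,260:320]
im=np.hstack([cv2.resize(x,(400,400),interpolation=cv2.INTER_CUBIC) for x in (A,B)])
cv2.imwrite('pics/crop1.png',im[...,::-1])
E
```

```text
[333 195  17  18 130] [ 0.5194 -0.1948  0.02  ] [-0.235  0.972] 0.0748 z 0.018 ends [ 0.529 -0.234] [ 0.511 -0.161]
[343 208  21  15 146] [ 0.4665 -0.1993  0.02  ] [0.03 1.  ] 0.0711 z 0.017 ends [ 0.465 -0.237] [ 0.467 -0.166]
[283 261  30  30 119] [0.4049 0.0511 0.02  ] [-0.994 -0.105] 0.1086 z 0.018 ends [0.458 0.057] [0.35  0.045]
knob [309.33333333 131.5       ] [[ 0.70480019 -0.20618335  0.16      ]] [ 0.70135429 -0.20309612  0.16515393]
tin [ 0.599 -0.434  0.   ] [ 0.569 -0.391  0.058]
gear [ 0.367 -0.361  0.   ] [ 0.364 -0.353  0.012]
bush [0.448 0.415 0.   ] [0.444 0.415 0.009]
trayc [0.437 0.334 0.   ] [0.436 0.334 0.   ]
foot [ 0.704 -0.209  0.   ] [ 0.684 -0.191  0.033]
[[0.508, 0.444, 0.024], [0.495, 0.212, 0.024], [0.345, 0.217, 0.024], [0.351, 0.437, 0.024]]
```

View pics/crop1.png

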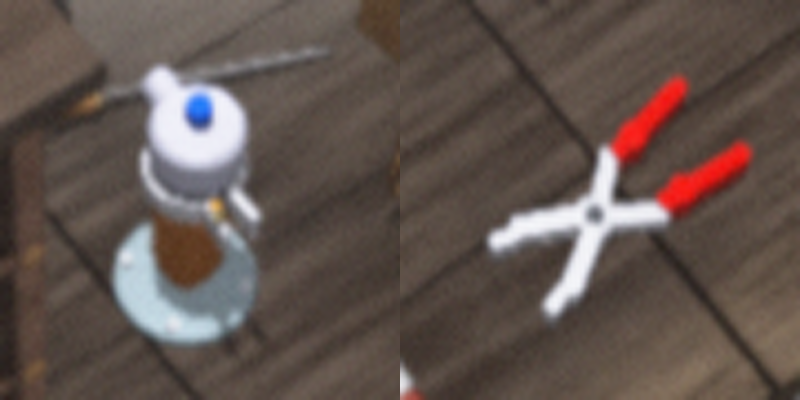

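```bash
cat >> h.py <<'E'
def Rdown(th): # tool z down, tool y at angle th
    y=np.array([np.cos(th),np.sin(th),0]);z=np.array([0,0,-1.]);return np.c_[np.cross(y,z),y,z]
def plan(wps,n,start=None):
    """wps: list of (p,Rm); n rows for each; prints rows (tool-frame turn, cm) """
    s=ctrl.get_state(); p,M=(np.array(s['ee_pos']),rot(s['tool_rot'])) if start is None else start
    for (q,N),k in zip(wps,n):
        q=np.array(q,float); w=R.from_matrix(M.T@N).as_rotvec()/k; d=(q-p)/k
        for _ in range(k):
            print(np.r_[w,M.T@d*100].round(3).tolist()); p=p+d; M=M@R.from_rotvec(w).as_matrix()
        p,M=q,N
E
python3 - <<'E'
from h import *
f=pickle.load(open('side0.pkl','rb'))
pin=plane(f,(328.9,222.6),.014)[0]; ears=plane(f,[(319.5,150.5),(322,152.5)],.112); port=plane(f,(301,126.5),.135)[0]; catch=plane(f,(313.6,151.4),.12)[0]
print('pin',pin,'ears',ears,'port',port,'catch',catch)
print('jaw tips',plane(f,[(285+.225*100,180+.2*240),(285+.225*155,180+.2*308)],.014))
ax=np.array([.702,-.205]); 
for e in list(ears)+[catch]: print(e[:2]-ax)
print('port dir',port[:2]-ax)
plan([((.36,.30,.30),Rdown(.7)),((.44,-.17,.32),Rdown(0))],[8,12])
E
```

```text
pin [ 0.4897725  -0.12753584  0.014     ] ears [[ 0.66125917 -0.21492732  0.112     ]
 [ 0.65090747 -0.2162541   0.112     ]] port [ 0.75362144 -0.21344547  0.135     ] catch [ 0.66323848 -0.19373695  0.12      ]
jaw tips [[ 0.5106159  -0.06514028  0.014     ]
 [ 0.4547323  -0.0672382   0.014     ]]
[-0.04074083 -0.00992732]
[-0.05109253 -0.0112541 ]
[-0.03876152  0.01126305]
port dir [ 0.05162144 -0.00844547]
[-0.0, 0.0, 0.081, -3.556, -2.84, -0.867]
[-0.0, 0.0, 0.081, -3.774, -2.543, -0.867]
[-0.0, 0.0, 0.081, -3.967, -2.23, -0.868]
[-0.0, 0.0, 0.081, -4.134, -1.902, -0.869]
[-0.0, 0.0, 0.081, -4.275, -1.561, -0.869]
[-0.0, 0.0, 0.081, -4.387, -1.211, -0.87]
[-0.0, 0.0, 0.081, -4.47, -0.852, -0.87]
[-0.0, 0.0, 0.081, -4.524, -0.488, -0.87]
[0.0, 0.0, 0.058, -3.425, -2.013, -0.167]
[0.0, 0.0, 0.058, -3.537, -1.81, -0.167]
[0.0, 0.0, 0.058, -3.636, -1.601, -0.167]
[0.0, 0.0, 0.058, -3.723, -1.386, -0.167]
[0.0, 0.0, 0.058, -3.798, -1.167, -0.167]
[0.0, 0.0, 0.058, -3.859, -0.943, -0.167]
[0.0, 0.0, 0.058, -3.908, -0.717, -0.167]
[0.0, 0.0, 0.058, -3.943, -0.488, -0.167]
[0.0, 0.0, 0.058, -3.965, -0.257, -0.167]
[0.0, 0.0, 0.058, -3.973, -0.025, -0.167]
[0.0, 0.0, 0.058, -3.968, 0.206, -0.167]
[0.0, 0.0, 0.058, -3.949, 0.437, -0.167]
```

Call:
move_arm:
  rows:
    - [0,0,0.08,-3.55,-2.85,-0.9,8.5]
    - [0,0,0.08,-3.8,-2.55,-0.9,8.5]
    - [0,0,0.08,-4,-2.2,-0.9,8.5]
    - [0,0,0.08,-4.1,-1.9,-0.9,8.5]
    - [0,0,0.08,-4.3,-1.55,-0.9,8.5]
    - [0,0,0.08,-4.4,-1.2,-0.9,8.5]
    - [0,0,0.08,-4.5,-0.85,-0.9,8.5]
    - [0,0,0.08,-4.5,-0.5,-0.9,8.5]
    - [0,0,0.06,-3.4,-2,-0.2,8.5]
    - [0,0,0.06,-3.5,-1.8,-0.2,8.5]

```text
time_s: 1.35
ee_pos: [0.3754, 0.2221, 0.307]
tool_rot: [0.473, 0.881, -0.0, -0.0]
ft_force: [-0.6, -0.1, 0.9]
grip_width: 0.085
```

Call:
move_arm:
  rows:
    - [0,0,0.06,-3.6,-1.6,-0.2,8.5]
    - [0,0,0.06,-3.7,-1.4,-0.2,8.5]
    - [0,0,0.06,-3.8,-1.2,-0.2,8.5]
    - [0,0,0.06,-3.9,-0.9,-0.2,8.5]
    - [0,0,0.06,-3.9,-0.7,-0.2,8.5]
    - [0,0,0.06,-3.9,-0.5,-0.2,8.5]
    - [0,0,0.06,-4,-0.3,-0.2,8.5]
    - [0,0,0.06,-4,0,0,8.5]
    - [0,0,0.05,-4,0.2,0,8.5]
    - [0,0,0.05,-2,0.4,0,8.5]

```text
time_s: 2.6
ee_pos: [0.4388, -0.151, 0.3208]
tool_rot: [0.706, 0.708, -0.0, -0.0]
ft_force: [0.1, -0.2, 1.3]
grip_width: 0.0847
```

```bash
python3 - <<'E'
from h import *
s=ctrl.get_state(); print(s['time_s'],s['ee_pos'],s['tool_rot'],s['joint_pos'])
fs={n:grab(n) for n in ('scene','side','wrist')}
pickle.dump(fs,open('f1.pkl','wb')); print(fs['wrist']['p'],fs['wrist']['R'].round(3))
cv2.imwrite('pics/w1.png',np.vstack([cv2.resize(fs['wrist']['color'],None,fx=.9,fy=.9)])[...,::-1])
E
```

```text
2.6 [ 0.43884327 -0.15095268  0.32076408] [ 7.06001892e-01  7.08209767e-01 -2.32266548e-04 -4.47944264e-04] [-4.41742931e-01 -2.60580462e-01  1.70108009e+00 -1.38270236e-04
  1.70209283e+00 -4.44883372e-01]
[ 0.43821693 -0.08273249  0.46367779] [[ 1.     0.003  0.   ]
 [ 0.003 -0.964 -0.264]
 [-0.001  0.264 -0.964]]
```

View pics/w1.png

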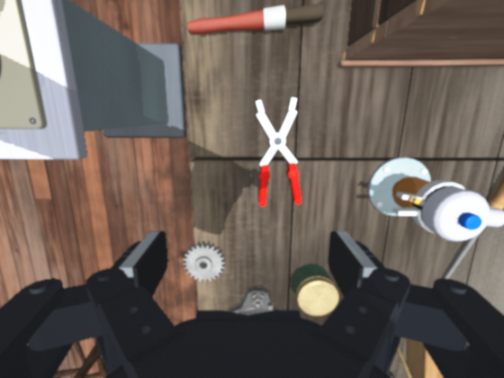

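```bash
python3 - <<'E'
from h import *
fs=pickle.load(open('f1.pkl','rb')); f=fs['wrist'];g=fs['side']
hsv=cv2.cvtColor(f['color'],cv2.COLOR_RGB2HSV)
red=(((hsv[...,0]<8)|(hsv[...,0]>172))&(hsv[...,1]>150)&(hsv[...,2]>90)).astype(np.uint8)
n,l,s,ce=cv2.connectedComponentsWithStats(red)
H=[]
for i in range(1,n):
    if s[i,4]>150:
        px=np.argwhere(l==i)[:,::-1];P=plane(f,px,0.018)
        rect=cv2.minAreaRect(P[:,:2].astype(np.float32)*1000)
        print('red',s[i],P.mean(0).round(4),rect,'z',np.median(depthpts(f,px)[:,2]).round(4))
# pliers steel mask
st=((hsv[...,1]<40)&(hsv[...,2]>170)).astype(np.uint8)
n,l,s,ce=cv2.connectedComponentsWithStats(st)
for i in range(1,n):
    if s[i,4]>60:
        px=np.argwhere(l==i)[:,::-1];d=depthpts(f,px);m=np.median(d,axis=0)
        print('steel',s[i],m.round(4))
        if s[i,0]>250 and s[i,0]+s[i,2]<350 and s[i,1]<150:
            P=plane(f,px,0.016);
            for a,b in ((0,.5),(.5,1)):
                y=P[:,1]; 
            top=P[P[:,1]>P[:,1].max()-.015]
            for sgn in (top[:,0]<top[:,0].mean(),top[:,0]>top[:,0].mean()): print('  jaw',top[sgn].mean(0),top[sgn].max(0),top[sgn].min(0))
print('pin',plane(f,np.array([278,141])/.9,.016))
def knob(f,x0,x1,y0,y1):
    h=cv2.cvtColor(f['color'],cv2.COLOR_RGB2HSV); b=(h[...,0]>100)&(h[...,0]<130)&(h[...,1]>120)&(h[...,2]>80)
    m=np.zeros_like(b);m[y0:y1,x0:x1]=1;return np.argwhere(b&m)[:,::-1].mean(0)
a=knob(f,490,550,215,275);b=knob(g,290,330,118,145);print(a,b,two(f,a,g,b))
A=f['color'][160:290,400:560]; cv2.imwrite('pics/c2.png',cv2.resize(A,(800,600),interpolation=cv2.INTER_CUBIC)[...,::-1])
E
```

```text
red [211  27  81  10 312] [0.411  0.0376 0.018 ] ((405.9168701171875, 37.22282028198242), (105.18276977539062, 5.913440227508545), 3.771493911743164) z 0.0174
red [319 182  17  45 454] [ 0.5176 -0.194   0.018 ] ((516.940673828125, -195.872314453125), (19.70830535888672, 71.83695983886719), 8.572014808654785) z 0.0196
red [287 184  13  46 412] [ 0.4649 -0.1979  0.018 ] ((465.6191711425781, -199.99359130859375), (71.41513061523438, 16.945669174194336), 88.80689239501953) z 0.0199
steel [    0     0    87   178 11827] [ 0.1042 -0.0452  0.001 ]
steel [292   6  26  25 551] [0.4754 0.0498 0.0271]
  jaw [0.46871742 0.05875131 0.016     ] [0.47645768 0.06608868 0.016     ] [0.4593505  0.05264215 0.016     ]
  jaw [0.48456882 0.05958024 0.016     ] [0.49208025 0.06719439 0.016     ] [0.47731485 0.05264873 0.016     ]
steel [ 284  108   47   77 1516] [ 0.4861 -0.1088  0.0157]
  jaw [ 0.45602916 -0.06607314  0.016     ] [ 0.4632863  -0.05925482  0.016     ] [ 0.45039579 -0.07136429  0.016     ]
  jaw [ 0.50861899 -0.06417607  0.016     ] [ 0.51409919 -0.05652786  0.016     ] [ 0.5027934  -0.07128169  0.016     ]
steel [ 413  175   66   31 1035] [ 0.6989 -0.1718  0.0109]
steel [ 461  202   99   75 2970] [ 0.6967 -0.1988  0.1514]
steel [426 234  53  24 255] [ 0.6654 -0.2135  0.1158]
steel [ 205  274   43   39 1106] [ 0.3577 -0.347   0.0163]
steel [136 298  11   9  66] [ 0.3928 -0.1405  0.3714]
steel [404 298  11   9  65] [ 0.4839 -0.1404  0.3715]
pin [[ 0.48763115 -0.12410412  0.016     ]]
[521.9        245.32058824] [309.30769231 131.76923077] (array([ 0.70431095, -0.20593883,  0.15759981]), np.float64(0.0025511227848856416))
```

View pics/c2.png

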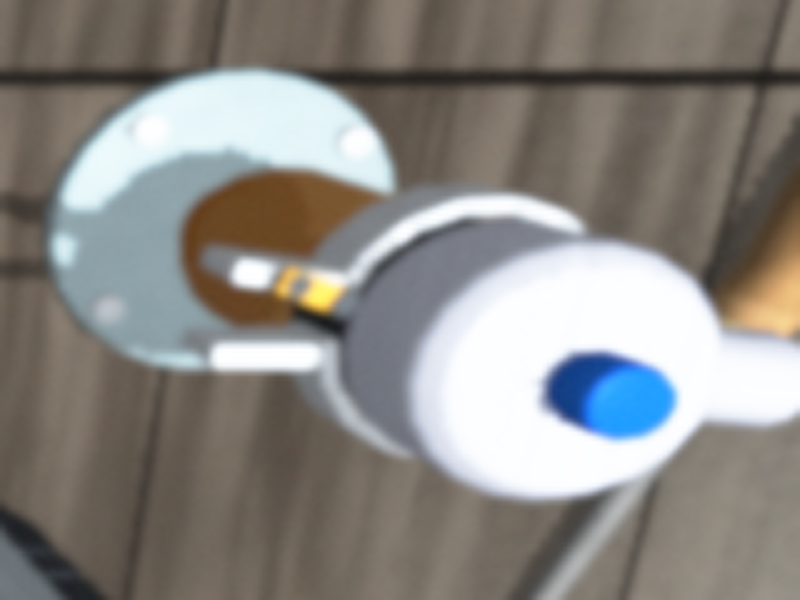

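```bash
python3 - <<'E'
from h import *
fs=pickle.load(open('f1.pkl','rb')); f=fs['wrist'];g=fs['side']
S=lambda x,y:(400+x*.2-.4,160+y*130/600-.4)
E=plane(f,[S(205,258),S(212,355),S(340,283),S(320,355)],.116);print('ears tipU tipL rootU rootL',E.round(4).tolist())
# cap top circle
hsv=cv2.cvtColor(f['color'],cv2.COLOR_RGB2HSV)
for z,box,m in ((.152,(480,560,205,275),(hsv[...,1]<40)&(hsv[...,2]>200)|((hsv[...,0]>100)&(hsv[...,0]<130)&(hsv[...,1]>120))),):
    x0,x1,y0,y1=box;k=np.zeros(m.shape,bool);k[y0:y1,x0:x1]=1
    d=depthpts(f,np.argwhere(m&k)[:,::-1]);px=np.argwhere(m&k)[:,::-1][abs(d[:,2]-.152)<.004]
    P=plane(f,px,z)[:,:2]; print(len(P),'cap circ',cv2.minEnclosingCircle((P*1000).astype(np.float32)),P.mean(0))
# foot edges: left and top tangent in crop
F=plane(f,[S(48,240),S(245,68),S(170,365),S(75,150),S(395,190),S(80,320)],.006)[:,:2]
A=np.c_[2*F,np.ones(len(F))];x=np.linalg.lstsq(A,(F**2).sum(1),rcond=None)[0];print('foot',x[:2],np.sqrt(x[2]+x[:2]@x[:2]))
plan([((.4914,-.18,.03),Rdown(.068))],[6])
E
```

```text
ears tipU tipL rootU rootL [[0.636, -0.1843, 0.116], [0.6415, -0.2109, 0.116], [0.6688, -0.1909, 0.116], [0.6674, -0.2108, 0.116]]
2039 cap circ ((706.671630859375, -200.99783325195312), 40.67123031616211) [ 0.69653985 -0.20170741]
foot [ 0.70094068 -0.2033045 ] 0.05264379542853985
[-0.0, -0.0, -0.01, -0.518, 0.875, 4.846]
[-0.0, -0.0, -0.01, -0.526, 0.869, 4.846]
[-0.0, -0.0, -0.01, -0.535, 0.863, 4.847]
[-0.0, -0.0, -0.01, -0.543, 0.856, 4.847]
[-0.0, -0.0, -0.01, -0.551, 0.85, 4.847]
[-0.0, -0.0, -0.01, -0.559, 0.844, 4.847]
```

Call:
move_arm:
  rows:
    - [0,0,-0.01,-0.5,0.9,4.85,8.5]
    - [0,0,-0.01,-0.5,0.9,4.85,8.5]
    - [0,0,-0.01,-0.5,0.85,4.85,8.5]
    - [0,0,-0.01,-0.55,0.85,4.85,8.5]
    - [0,0,-0.01,-0.55,0.85,4.85,8.5]
    - [0,0,-0.01,-0.6,0.85,3,8.5]
    - [0,0,0,0,0,1,8.5]
    - [0,0,0,0,0,0,8.5]
    - [0,0,0,0,0,0,8.5]
    - [0,0,0,0,0,0,8.5]

```text
time_s: 4.0
ee_pos: [0.4931, -0.18, 0.0405]
tool_rot: [0.683, 0.73, 0.0, 0.001]
ft_force: [-0.1, 0.2, 0.3]
grip_width: 0.0849
```

```bash
python3 - <<'E'
from h import *
f=grab('wrist');s=ctrl.get_state();print(s['ee_pos'],s['ft_force'])
save(f,'w2.png')
hsv=cv2.cvtColor(f['color'],cv2.COLOR_RGB2HSV)
red=(((hsv[...,0]<8)|(hsv[...,0]>172))&(hsv[...,1]>150)&(hsv[...,2]>90)).astype(np.uint8)
n,l,st,ce=cv2.connectedComponentsWithStats(red)
for i in range(1,n):
    if st[i,4]>150:
        px=np.argwhere(l==i)[:,::-1];P=plane(f,px,0.02);d=depthpts(f,px)
        print(st[i],P.mean(0).round(4),cv2.minAreaRect(P[:,:2].astype(np.float32)*1000),np.median(d[:,2]),P.min(0),P.max(0))
E
```

```text
[ 0.49292201 -0.18001491  0.04021856] [ 0.47592167 -0.25851801  0.19662179]
[ 215  214   33  115 2504] [ 0.466  -0.1953  0.02  ] ((464.73834228515625, -197.81759643554688), (76.14408874511719, 17.401716232299805), 82.999755859375) 0.01998971945280155 [ 0.45811808 -0.23593736  0.02      ] [ 0.47598174 -0.16054553  0.02      ]
[ 296  214   35  114 2510] [ 0.5169 -0.1918  0.02  ] ((517.6069946289062, -194.36734008789062), (17.61668586730957, 75.65579986572266), 12.457669258117676) 0.019976454179048073 [ 0.50401321 -0.23135802  0.02      ] [ 0.52994691 -0.1585043   0.02      ]
```

View pics/w2.png

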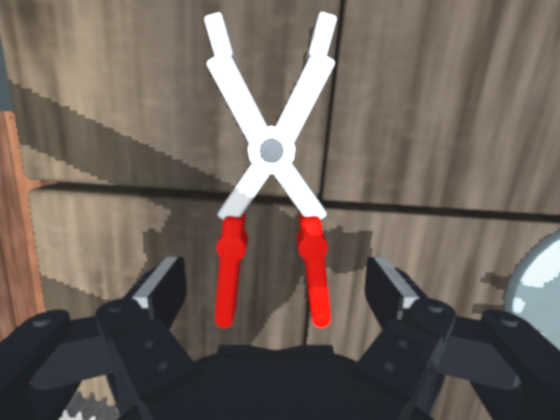

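```bash
cat > pl.py <<'E'
from h import *
f=grab('wrist')
pin=plane(f,(271,150.5),.016)[0];sw=plane(f,[(231.5,247),(313,244)],.02);j=plane(f,[(213,16),(326,15)],.016)
print(pin,sw,j,'swell mid',sw.mean(0),np.linalg.norm(sw.mean(0)[:2]-pin[:2]),np.linalg.norm(j.mean(0)[:2]-pin[:2]))
d=(j.mean(0)-sw.mean(0))[:2];print('th',np.arctan2(d[1],d[0])-np.pi/2)
E
python3 pl.py
```

```text
[ 0.48637464 -0.1246147   0.016     ] [[ 0.46696498 -0.18088652  0.02      ]
 [ 0.51405418 -0.17593284  0.02      ]] [[ 0.45434784 -0.06277419  0.016     ]
 [ 0.50894104 -0.05864297  0.016     ]] swell mid [ 0.49050958 -0.17840968  0.02      ] 0.05395366315638837 0.06408093451244512
th 0.0751771847098004
```

Call:
move_arm:
  rows:
    - [0,0,-0.01,0.1,-0.25,1,8.5]
    - [0,0,0,0,0,1.2,8.5]
    - [0,0,0,0,0,1,8.5]
    - [0,0,0,0,0,0.5,8.5]
    - [0,0,0,0,0,0.4,8.5]
    - [0,0,0,0,0,0,8]
    - [0,0,0,0,0,0,7.5]
    - [0,0,0,0,0,0,7.1]
    - [0,0,0,0,0,0,6.8]
    - [0,0,0,0,0,0,6.8]
  grip_force: 40

```text
time_s: 5.35
ee_pos: [0.49, -0.179, -0.0018]
tool_rot: [0.679, 0.734, 0.0, 0.0]
ft_force: [1.2, -0.2, 1.2]
grip_width: 0.0681
```

Call:
move_arm:
  rows:
    - [0,0,0,0,0,0,6.6]
    - [0,0,0,0,0,0,6.4]
    - [0,0,0,0,0,0,6.2]
    - [0,0,0,0,0,0,6]
    - [0,0,0,0,0,0,6]
    - [0,0,0,0,0,0,6]
    - [0,0,0,0,0,0,6]
    - [0,0,0,0,0,0,6]
    - [0,0,0,0,0,0,6]
    - [0,0,0,0,0,0,6]

```text
time_s: 6.6
ee_pos: [0.4909, -0.1799, -0.0003]
tool_rot: [0.679, 0.734, 0.0, 0.002]
ft_force: [-1.8, -0.4, 11.8]
grip_width: 0.0606
```

```bash
python3 - <<'E'
from h import *
f=grab('wrist');s=ctrl.get_state();print(s['ee_pos'],s['ft_force'],s['torque'],s['grip_width'])
save(f,'w3.png')
E
```

```text
[ 4.90958405e-01 -1.79897387e-01 -3.19843325e-04] [-1.19917818  0.12108472 13.04616381] [-0.15952877  0.24833921  0.04276029] 0.060503847606878415
```

View pics/w3.png

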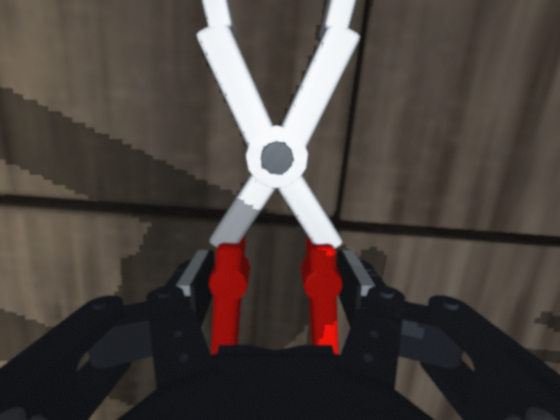

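Call:
move_arm:
  rows:
    - [0,0,0,0,0,-0.5,6]
    - [0,0,0,0,0,-1,6]
    - [0,0,0,0,0,-2,6]
    - [0,0,0,0,0,-3,6]
    - [0,0,0,0,0,-3,6]
    - [0,0,0,0,0,-3,6]
    - [0,0,0,0,0,-2.5,6]
    - [0,0,0,0,0,-1,6]
    - [0,0,0,0,0,0,6]
    - [0,0,0,0,0,0,6]

```text
time_s: 7.9
ee_pos: [0.4887, -0.1784, 0.1563]
tool_rot: [0.679, 0.734, -0.0, -0.001]
ft_force: [-0.4, 0.6, -2.1]
grip_width: 0.0601
```

```bash
cat > chk.py <<'E'
from h import *
f=grab('wrist');s=ctrl.get_state();T=rot(s['tool_rot']);e=np.array(s['ee_pos'])
print(s['time_s'],e,s['tool_rot'],s['ft_force'],s['grip_width'],s['joint_pos'])
hsv=cv2.cvtColor(f['color'],cv2.COLOR_RGB2HSV)
st=((hsv[...,1]<45)&(hsv[...,2]>120)).astype(np.uint8)
def tool(px): return (depthpts(f,px)-e)@T*1000
# tool-frame points of steel: select by tool x 20..130, |y|<50, z (down) -30..5
yy,xx=np.nonzero(st);P=tool(np.c_[xx,yy]);k=(P[:,0]>5)&(P[:,0]<140)&(abs(P[:,1])<50)&(P[:,2]>-30)&(P[:,2]<10)
Q=P[k]
for a,b in ((20,30),(30,40),(40,50),(50,65),(65,80),(80,95),(95,105),(105,115),(115,130)):
    q=Q[(Q[:,0]>a)&(Q[:,0]<b)]
    if len(q)>10: print(a,b,len(q),'y',q[:,1].min().round(1),q[:,1].max().round(1),'mid by sides',((q[q[:,1]<0][:,1].mean()+q[q[:,1]>0][:,1].mean())/2).round(2),'z',np.median(q[q[:,1]<0][:,2]).round(1),np.median(q[q[:,1]>0][:,2]).round(1))
E
python3 chk.py
```

```text
7.95 [ 0.48862085 -0.17844196  0.15617673] [ 6.79396243e-01  7.33770396e-01 -3.90316799e-04 -1.26453810e-03] [ 0.31031856 -0.11860022 -2.53749404] 0.06023506315638207 [-4.48731091e-01 -3.48858071e-02  1.79755176e+00 -3.17107459e-06
  1.38157351e+00 -5.25646181e-01]
20 30 1281 y -28.7 28.7 mid by sides -0.52 z -15.6 -15.5
30 40 1386 y -22.5 22.1 mid by sides -0.22 z -15.5 -15.4
40 50 1346 y -16.5 15.5 mid by sides -0.14 z -15.8 -15.8
50 65 1994 y -13.5 14.2 mid by sides 0.07 z -16.9 -16.9
65 80 2777 y -20.5 21.5 mid by sides 0.25 z -16.5 -16.5
80 95 3100 y -27.5 28.1 mid by sides 0.37 z -16.6 -16.5
95 105 2009 y -29.8 30.6 mid by sides 0.41 z -16.5 -16.5
105 115 1148 y -26.9 28.6 mid by sides 0.62 z -16.6 -16.6
```

```bash
python3 - <<'E'
from h import *
f=grab('wrist');s=ctrl.get_state();T=rot(s['tool_rot']);e=np.array(s['ee_pos'])
g=cv2.cvtColor(f['color'],cv2.COLOR_RGB2GRAY)
c=cv2.HoughCircles(cv2.medianBlur(g,3)[110:210,220:335],cv2.HOUGH_GRADIENT,1,50,param1=80,param2=15,minRadius=11,maxRadius=24);print(c)
for u in ([277,157],)+ (tuple([c[0,0,:2]+[220,110]]) if c is not None else ()): print('pin tool',u,(depthpts(f,u)-e)@T*1000)
plan([((.465,-.180,.15),Rdown(-1.656))],[10])
E
```

```text
[[[56.5 46.5 16.3]]]
pin tool [277, 157] [[ 56.28576495   0.07374082 -18.40240768]]
pin tool [276.5 156.5] [[ 56.62680789  -0.3328694  -17.71421194]]
[-0.0, 0.0, 0.173, 0.003, -0.237, 0.063]
[-0.0, 0.0, 0.173, -0.038, -0.234, 0.063]
[-0.0, 0.0, 0.173, -0.078, -0.224, 0.063]
[-0.0, 0.0, 0.173, -0.115, -0.207, 0.063]
[-0.0, 0.0, 0.173, -0.149, -0.184, 0.063]
[-0.0, 0.0, 0.173, -0.179, -0.156, 0.063]
[-0.0, 0.0, 0.173, -0.203, -0.122, 0.063]
[-0.0, 0.0, 0.173, -0.221, -0.086, 0.063]
[-0.0, 0.0, 0.173, -0.233, -0.046, 0.063]
[-0.0, 0.0, 0.173, -0.237, -0.005, 0.063]
```

Pin is 56.4 mm ahead of the TCP, so the jaw point is at tool (111.4, 0.5, −8.5) mm.

Call:
move_arm:
  rows:
    - [0,0,0.1,0,-0.2,0,6]
    - [0,0,0.17,0,-0.2,0,6]
    - [0,0,0.18,-0.1,-0.2,0,6]
    - [0,0,0.18,-0.1,-0.2,0,6]
    - [0,0,0.18,-0.2,-0.2,0,6]
    - [0,0,0.18,-0.2,-0.2,0,6]
    - [0,0,0.18,-0.2,-0.1,0,6]
    - [0,0,0.18,-0.2,-0.1,0,6]
    - [0,0,0.18,-0.2,0,0,6]
    - [0,0,0.1,-0.2,0,0,6]

```text
time_s: 9.25
ee_pos: [0.4667, -0.1816, 0.1568]
tool_rot: [1.0, 0.007, -0.001, -0.0]
ft_force: [0.2, 0.9, -2.8]
grip_width: 0.0602
```

Call:
move_arm:
  rows:
    - [0,0,0.08,-0.1,0,0,6]
    - [0,0,0.02,0,0,0,6]
    - [0,0,0,0,0,0,6]
    - [0,0,0,0,0,0,6]
    - [0,0,0,0,0,0,6]
    - [0,0,0,0,0,0,6]
    - [0,0,0,0,0,0,6]
    - [0,0,0,0,0,0,6]
    - [0,0,0,0,0,0,6]
    - [0,0,0,0,0,0,6]

```text
time_s: 10.5
ee_pos: [0.4663, -0.1818, 0.1578]
tool_rot: [0.999, -0.041, 0.0, -0.0]
ft_force: [-0.7, 0.6, -1.5]
grip_width: 0.0601
```

```bash
python3 chk.py; python3 - <<'E'
from h import *
f=grab('wrist'); save(f,'w4.png'); pickle.dump((f,ctrl.get_state()),open('f4.pkl','wb'))
E
```

```text
10.55 [ 0.46627127 -0.18185321  0.15780623] [ 9.99156739e-01 -4.10586126e-02  2.79791168e-05  6.01336694e-06] [ 0.54936781  0.60610362 -1.86959104] 0.0602913060906198 [-4.74360327e-01 -9.38870892e-02  1.85085389e+00  1.28005669e-05
  1.38457002e+00  1.17857395e+00]
20 30 1265 y -28.0 26.4 mid by sides -0.63 z -15.5 -15.4
30 40 1403 y -21.2 21.1 mid by sides -0.37 z -15.4 -15.4
40 50 1263 y -15.2 14.7 mid by sides -0.17 z -16.0 -16.0
50 65 2135 y -14.3 14.9 mid by sides 0.21 z -16.9 -16.7
65 80 2805 y -21.5 22.1 mid by sides 0.18 z -16.4 -16.3
80 95 3127 y -28.1 28.9 mid by sides 0.33 z -16.5 -16.3
95 105 1894 y -29.9 30.7 mid by sides 0.36 z -16.4 -16.3
105 115 898 y -27.1 28.1 mid by sides 0.53 z -16.5 -16.3
```

View pics/w4.png

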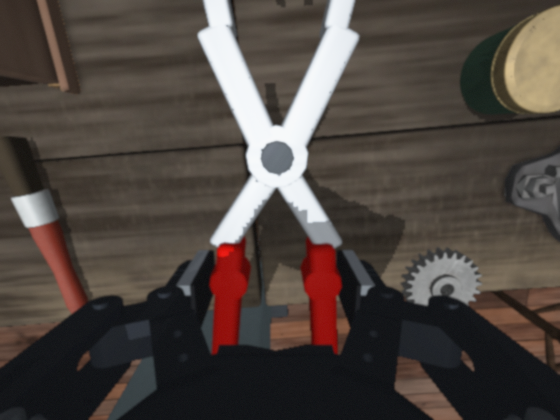

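Call:
move_arm:
  rows:
    - [0,0,0,0,0,1,6]
    - [0,0,0,0,0,1.6,6]
    - [0,0,0,0,0,1.6,6]
    - [0,0,0,0,0.05,1.2,6]
    - [0,0,0,1,0,0.4,6]
    - [0,0,0,1.5,0,0,6]
    - [0,0,0,1,0,0,6]
    - [0,0,0,0.3,0,0,6]
    - [0,0,0,0,0,0,6]
    - [0,0,0,0,0,0,6]

```text
time_s: 11.85
ee_pos: [0.5038, -0.1854, 0.0998]
tool_rot: [0.999, -0.041, -0.0, -0.0]
ft_force: [0.1, 0.2, -3.1]
grip_width: 0.0602
```

```bash
cat > sv.py <<'E'
import sys
from h import *
n=sys.argv[1]; f=grab('side');g=grab('scene'); s=ctrl.get_state(); pickle.dump((f,g,s),open(n+'.pkl','wb'))
print(s['time_s'],s['ee_pos'],s['tool_rot'],s['ft_force'],s['grip_width'])
e=np.array(s['ee_pos']);T=rot(s['tool_rot'])
J=np.array([[121.4,0,-16.5],[111.4,.5,-8.5]])/1000@T.T+e; print(J)
a=cv2.resize(f['color'][120:220,260:360],(600,600),interpolation=cv2.INTER_CUBIC)
cv2.imwrite('pics/'+n+'.png',a[...,::-1])
E
python3 sv.py s5
```

```text
11.95 [ 0.50382393 -0.18546127  0.09982033] [ 9.99153811e-01 -4.11297949e-02 -3.36803034e-05  1.34940431e-05] [ 0.9793794  -0.84581162 -1.53011813] 0.060070303552658834
[[ 0.62481432 -0.19543874  0.11631229]
 [ 0.61480651 -0.19511534  0.10831297]]
```

View pics/s5.png

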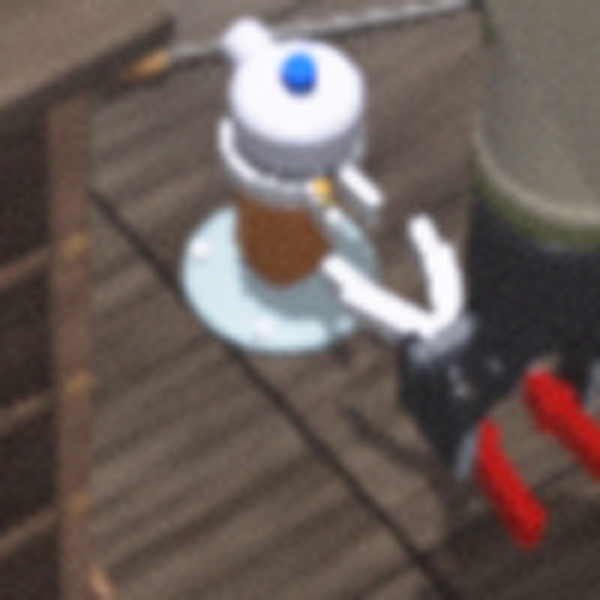

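```bash
python3 - <<'E'
from h import *
f,g,s=pickle.load(open('s5.pkl','rb'))
S=lambda x,y:(260+x/6-.4,120+y/6-.4)
e=np.array(s['ee_pos']);T=rot(s['tool_rot'])
for nm,u in (('jawN',S(329,263)),('jawS',S(420,222)),('earS tip',S(377,203)),('earS root',S(345,170)),('earN tip',S(350,228)),('catch',S(320,190))):
    P=plane(f,u,.116)[0]; print(nm,P.round(4),'tool',((P-e)@T*1000).round(1))
# predicted ears
d=np.array([.9952,-.098,0]);n=np.array([.098,.9952,0]);ax=np.array([.7,-.2035,.116])
for r,h in((59,15),(59,-15),(31,13),(31,-13)): print(r,h,((proj(f,ax-d*r/1000+n*h/1000)-[260,120]+.4)*6).round(0))
# jaw tips predicted
for y in (-18,18,-28,28): print(y,((proj(f,np.array([121.4,y,-16.5])/1000@T.T+e)-[260,120]+.4)*6).round(0))
hsv=cv2.cvtColor(g['color'],cv2.COLOR_RGB2HSV)
cv2.imwrite('pics/sc5.png',cv2.resize(g['color'][120:210,240:340],(800,600),interpolation=cv2.INTER_CUBIC)[...,::-1])
E
```

```text
jawN [ 0.6282 -0.1704  0.116 ] tool [122.7 -25.2 -16.2]
jawS [ 0.6234 -0.2225  0.116 ] tool [122.2  27.1 -16.2]
earS tip [ 0.6448 -0.2127  0.116 ] tool [142.8  15.5 -16.2]
earS root [ 0.6707 -0.2128  0.116 ] tool [168.5  13.5 -16.2]
earN tip [ 0.6398 -0.1921  0.116 ] tool [136.   -4.6 -16.2]
catch [ 0.6674 -0.1948  0.116 ] tool [163.8  -4.2 -16.2]
59 15 [[331. 232.]]
59 -15 [[383. 209.]]
31 13 [[304. 192.]]
31 -13 [[349. 173.]]
-18 [[343. 259.]]
18 [[405. 230.]]
-28 [[326. 267.]]
28 [[423. 222.]]
```

View pics/sc5.png

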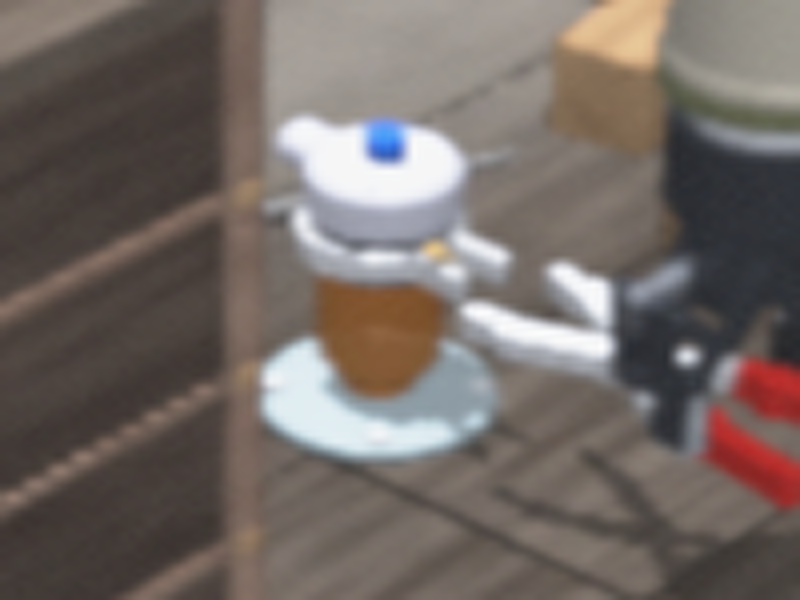

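Call:
move_arm:
  rows:
    - [0,0,0,0.3,0,0.1,6]
    - [0,0,0,0.4,0,0,6]
    - [0,0,0,0.5,0,0,6]
    - [0,0,0,0.4,0,0,6]
    - [0,0,0,0.4,0,0,6]
    - [0,0,0,0.2,0,0,6]
    - [0,0,0,0,0,0,6]
    - [0,0,0,0,0,0,6]
    - [0,0,0,0,0,0,6]
    - [0,0,0,0,0,0,6]

```text
time_s: 13.2
ee_pos: [0.5259, -0.1873, 0.0988]
tool_rot: [0.999, -0.041, 0.0, 0.0]
ft_force: [-0.2, 0.1, -3.0]
grip_width: 0.0602
```

Call:
move_arm:
  rows:
    - [0,0,0,0.3,0,0,6]
    - [0,0,0,0.3,0,0,6]
    - [0,0,0,0.3,0,0,6]
    - [0,0,0,0.3,0,0,6]
    - [0,0,0,0.1,0,0,6]
    - [0,0,0,0,0,0,6]
    - [0,0,0,0,0,0,6]
    - [0,0,0,0,0,0,6]
    - [0,0,0,0,0,0,6]
    - [0,0,0,0,0,0,6]

```text
time_s: 14.45
ee_pos: [0.539, -0.1884, 0.0988]
tool_rot: [0.999, -0.041, 0.0, 0.0]
ft_force: [-0.1, -1.5, -3.1]
grip_width: 0.0603
```

```bash
python3 chk.py; python3 sv.py s6
```

```text
14.5 [ 0.53898696 -0.18841544  0.09884286] [ 9.99154092e-01 -4.11228918e-02  6.65053081e-05  6.01284333e-05] [ 0.26318983 -1.87985737 -2.15697647] 0.060198919383190864 [-4.26047646e-01  1.54340001e-01  1.71015737e+00 -6.42704093e-05
  1.27692685e+00  1.22703627e+00]
20 30 1263 y -28.4 26.6 mid by sides -0.54 z -15.5 -15.4
30 40 1417 y -21.6 21.0 mid by sides -0.31 z -15.4 -15.3
40 50 1244 y -15.3 14.5 mid by sides -0.1 z -16.0 -15.9
50 65 2037 y -14.3 15.0 mid by sides 0.34 z -16.6 -16.5
65 80 2777 y -20.9 22.2 mid by sides 0.32 z -16.3 -16.2
80 95 3128 y -28.0 29.3 mid by sides 0.53 z -16.3 -16.1
95 105 2029 y -29.5 30.9 mid by sides 0.88 z -16.3 -16.1
105 115 1519 y -27.1 28.5 mid by sides 1.84 z -16.7 -16.5
14.6 [ 0.53895944 -0.18841823  0.09882901] [ 9.99153981e-01 -4.11256420e-02  1.51605544e-05  5.38597977e-05] [ 0.96061622 -1.20247818 -2.31922676] 0.059822052192576365
[[ 0.65994836 -0.19839329  0.11533323]
 [ 0.6499413  -0.19807065  0.10733294]]
```

View pics/s6.png

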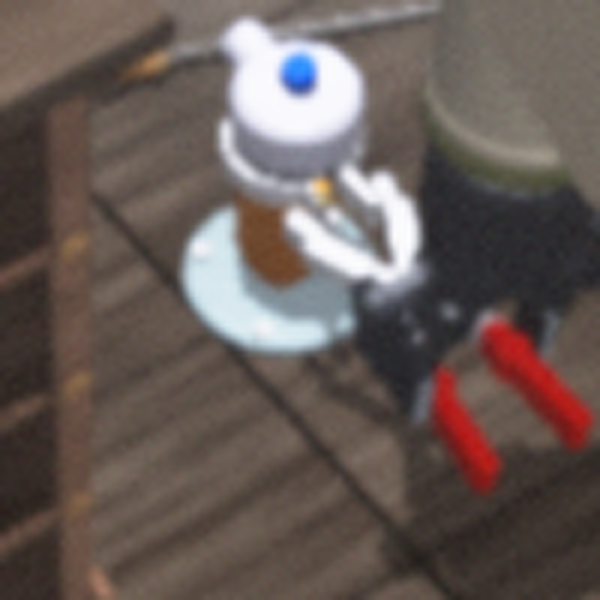

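Call:
move_arm:
  rows:
    - [0,0,0,0,0.1,0,6]
    - [0,0,0,0,0.05,0,6]
    - [0,0,0,0,0,0,5.8]
    - [0,0,0,0,0,0,5.6]
    - [0,0,0,0,0,0,5.4]
    - [0,0,0,0,0,0,5.2]
    - [0,0,0,0,0,0,5.1]
    - [0,0,0,0,0,0,5]
    - [0,0,0,0,0,0,4.9]
    - [0,0,0,0,0,0,4.8]
  grip_force: 60

```text
time_s: 15.85
ee_pos: [0.539, -0.1897, 0.0988]
tool_rot: [0.999, -0.041, 0.0, -0.0]
ft_force: [0.1, -0.1, -2.3]
grip_width: 0.0482
```

Call:
move_arm:
  rows:
    - [0,0,0,0,0,0,4.7]
    - [0,0,0,0,0,0,4.6]
    - [0,0,0,0,0,0,4.5]
    - [0,0,0,0,0,0,4.4]
    - [0,0,0,0,0,0,4.4]
    - [0,0,0,0,0,0,4.4]
    - [0,0,0,0,0,0,4.4]
    - [0,0,0,0,0,0,4.4]
    - [0,0,0,0,0,0,4.4]
    - [0,0,0,0,0,0,4.4]

```text
time_s: 17.1
ee_pos: [0.5388, -0.1898, 0.0988]
tool_rot: [0.999, -0.041, 0.0, -0.0]
ft_force: [-0.9, 0.9, -3.4]
grip_width: 0.0445
```

```bash
python3 chk.py; python3 sv.py s7
```

```text
17.15 [ 0.53883182 -0.18987224  0.09879567] [ 9.99155653e-01 -4.10850383e-02 -4.85911482e-06  2.10262644e-05] [ 0.29985409 -0.02817325 -2.6329569 ] 0.04434330753663846 [-4.28503558e-01  1.55409069e-01  1.70906157e+00 -4.45133819e-05
  1.27711512e+00  1.22449887e+00]
20 30 1103 y -23.5 21.8 mid by sides -0.48 z -12.4 -12.4
30 40 1249 y -18.5 17.9 mid by sides -0.27 z -12.4 -12.3
40 50 1176 y -13.7 13.4 mid by sides -0.11 z -12.5 -12.5
50 65 1884 y -12.3 12.9 mid by sides 0.24 z -13.9 -13.8
65 80 2413 y -15.4 16.6 mid by sides 0.32 z -13.4 -13.3
80 95 2802 y -20.1 21.3 mid by sides 0.61 z -13.4 -13.3
95 105 2237 y -22.9 24.8 mid by sides 0.62 z -13.5 -13.3
105 115 1776 y -23.3 25.0 mid by sides 0.17 z -13.7 -13.7
17.25 [ 0.53885635 -0.18984821  0.09880977] [ 9.99155607e-01 -4.10861626e-02  2.40728521e-05  1.01376266e-05] [ 0.45475371  0.00875455 -1.89781638] 0.04426671419923086
[[ 0.65984571 -0.19981514  0.11531571]
 [ 0.64983879 -0.1994926   0.10731523]]
```

View pics/s7.png

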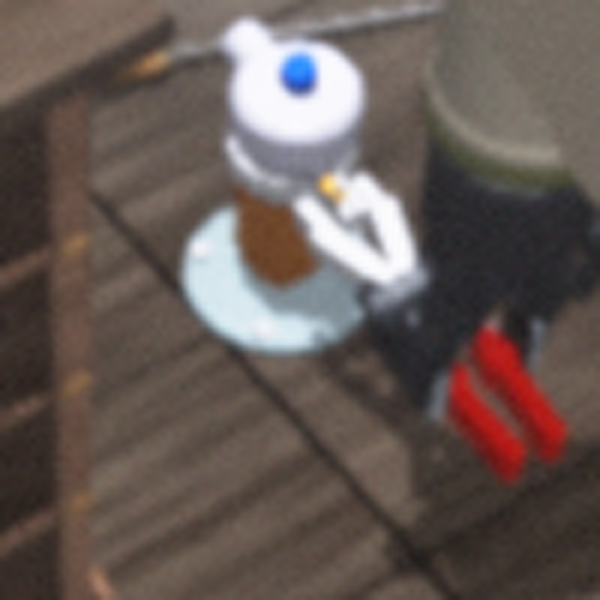

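Call:
move_arm:
  rows:
    - [0,0,0,0,0,0,4.3]
    - [0,0,0,0,0,0,4.2]
    - [0,0,0,0,0,0,4.1]
    - [0,0,0,0,0,0,4.1]
    - [0,0,0,0,0,0,4.1]
    - [0,0,0,0,0,0,4.4]
    - [0,0,0,0,0,0,4.7]
    - [0,0,0,0,0,0,5]
    - [0,0,0,0,0,0,5.3]
    - [0,0,0,0,0,0,5.5]

```text
time_s: 18.5
ee_pos: [0.5388, -0.1898, 0.0988]
tool_rot: [0.999, -0.041, -0.0, -0.0]
ft_force: [-0.9, 0.1, -2.7]
grip_width: 0.0551
```

Call:
move_arm:
  rows:
    - [0,0,0,0,0,0,5.7]
    - [0,0,0,0,0,0,5.8]
    - [0,0,0,0,0,0,5.9]
    - [0,0,0,0,0,0,5.9]
    - [0,0,0,0,0,0,5.9]
    - [0,0,0,0,0,0,5.9]
    - [0,0,0,0,0,0,5.9]
    - [0,0,0,0,0,0,5.9]
    - [0,0,0,0,0,0,5.9]
    - [0,0,0,0,0,0,5.9]

```text
time_s: 19.75
ee_pos: [0.5389, -0.1899, 0.0988]
tool_rot: [0.999, -0.041, 0.0, 0.0]
ft_force: [-0.1, 0.1, -2.8]
grip_width: 0.059
```

Call:
move_arm:
  rows:
    - [0,0,0,-0.3,0,0,5.9]
    - [0,0,0,-0.5,0,0,5.9]
    - [0,0,0,-0.6,0,0,5.9]
    - [0,0,0,-0.8,0,0,5.9]
    - [0,0,0,-1,0,0,5.9]
    - [0,0,0,-1,0,0,5.9]
    - [0,0,0,-1,0,0,5.9]
    - [0,0,0,-0.6,0,0,5.9]
    - [0,0,0,0,0,0,5.9]
    - [0,0,0,0,0,0,5.9]

```text
time_s: 21.0
ee_pos: [0.4813, -0.1852, 0.099]
tool_rot: [0.999, -0.041, 0.0, 0.0]
ft_force: [0.5, -0.6, -2.3]
grip_width: 0.059
```

```bash
python3 chk.py; python3 sv.py s8
```

```text
21.05 [ 0.48134494 -0.18517417  0.09892508] [ 9.99156136e-01 -4.10728104e-02  1.89919584e-04  6.48973484e-05] [ 0.96095092  1.05486625 -2.52279288] 0.05864150613530656 [-4.66716011e-01  8.20793376e-03  1.86469113e+00  4.04569482e-05
  1.26829405e+00  1.18623701e+00]
20 30 1246 y -28.0 26.4 mid by sides -0.59 z -15.3 -15.2
30 40 1394 y -21.6 20.8 mid by sides -0.43 z -15.3 -15.2
40 50 1251 y -15.1 14.5 mid by sides -0.16 z -15.8 -15.7
50 65 2099 y -14.0 14.5 mid by sides 0.2 z -16.7 -16.5
65 80 2770 y -20.7 21.5 mid by sides 0.2 z -16.2 -16.1
80 95 3099 y -27.6 28.5 mid by sides 0.35 z -16.3 -16.2
95 105 1939 y -29.6 29.8 mid by sides 0.37 z -16.3 -16.1
105 115 903 y -26.3 27.4 mid by sides 0.55 z -16.2 -16.1
21.15 [ 0.4813029  -0.18511994  0.09884958] [ 9.99158491e-01 -4.10158676e-02  8.67724556e-05  4.25037292e-05] [-0.14968311  0.34702868 -2.45471828] 0.05871847291477409
[[ 0.60229163 -0.19506869  0.11537105]
 [ 0.59228566 -0.19474812  0.10736932]]
```

View pics/s8.png

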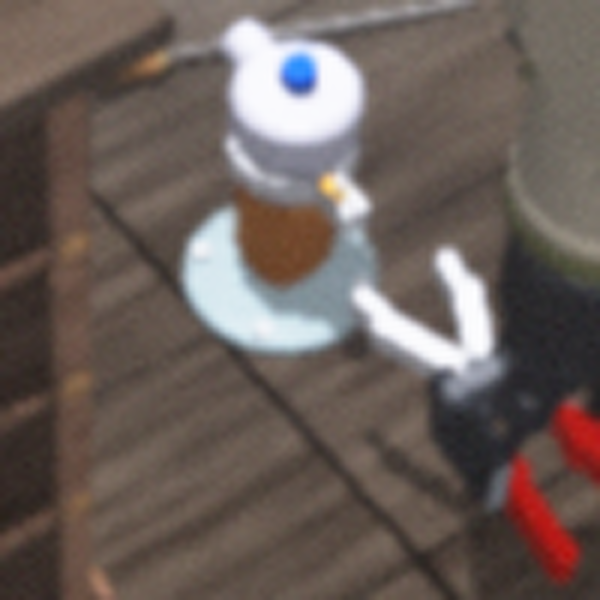

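```bash
python3 - <<'E'
from h import *
plan([((.465,-.184,.20),Rdown(-1.653)),((.43,-.15,.25),Rdown(0.0)),((.43,.26,.26),Rdown(0))],[4,10,10])
E
```

```text
[0.0, -0.0, 0.0, -0.408, 0.006, -2.529]
[0.0, -0.0, 0.0, -0.408, 0.006, -2.529]
[0.0, -0.0, 0.0, -0.408, 0.006, -2.529]
[0.0, -0.0, 0.0, -0.408, 0.006, -2.529]
[-0.0, -0.0, -0.165, -0.377, -0.31, -0.5]
[-0.0, -0.0, -0.165, -0.321, -0.368, -0.5]
[-0.0, -0.0, -0.165, -0.256, -0.416, -0.5]
[-0.0, -0.0, -0.165, -0.184, -0.452, -0.5]
[-0.0, -0.0, -0.165, -0.107, -0.476, -0.5]
[-0.0, -0.0, -0.165, -0.027, -0.487, -0.5]
[-0.0, -0.0, -0.165, 0.053, -0.485, -0.5]
[-0.0, -0.0, -0.165, 0.133, -0.47, -0.5]
[-0.0, -0.0, -0.165, 0.208, -0.441, -0.5]
[-0.0, -0.0, -0.165, 0.278, -0.401, -0.5]
[0.0, 0.0, 0.0, 4.1, 0.0, -0.1]
[0.0, 0.0, 0.0, 4.1, 0.0, -0.1]
[0.0, 0.0, 0.0, 4.1, 0.0, -0.1]
[0.0, 0.0, 0.0, 4.1, 0.0, -0.1]
[0.0, 0.0, 0.0, 4.1, 0.0, -0.1]
[0.0, 0.0, 0.0, 4.1, 0.0, -0.1]
[0.0, 0.0, 0.0, 4.1, 0.0, -0.1]
[0.0, 0.0, 0.0, 4.1, 0.0, -0.1]
[0.0, 0.0, 0.0, 4.1, 0.0, -0.1]
[0.0, 0.0, 0.0, 4.1, 0.0, -0.1]
```

Call:
move_arm:
  rows:
    - [0,0,0,-0.3,0,-1,5.9]
    - [0,0,0,-0.4,0,-2,5.9]
    - [0,0,0,-0.4,0,-2.5,5.9]
    - [0,0,0,-0.4,0,-2.5,5.9]
    - [0,0,0,-0.1,0,-2,5.9]
    - [0,0,-0.08,-0.4,-0.3,-0.5,5.9]
    - [0,0,-0.16,-0.3,-0.35,-0.5,5.9]
    - [0,0,-0.17,-0.25,-0.4,-0.5,5.9]
    - [0,0,-0.17,-0.2,-0.45,-0.5,5.9]
    - [0,0,-0.17,-0.1,-0.5,-0.5,5.9]

```text
time_s: 22.4
ee_pos: [0.4485, -0.1658, 0.2247]
tool_rot: [0.944, 0.33, 0.0, 0.0]
ft_force: [0.1, -0.5, -2.5]
grip_width: 0.0588
```

Call:
move_arm:
  rows:
    - [0,0,-0.17,0,-0.5,-0.5,5.9]
    - [0,0,-0.17,0.05,-0.5,-0.5,5.9]
    - [0,0,-0.17,0.1,-0.45,-0.5,5.9]
    - [0,0,-0.17,0.2,-0.45,-0.5,5.9]
    - [0,0,-0.16,0.3,-0.4,-0.5,5.9]
    - [0,0,-0.06,1,0,0,5.9]
    - [0,0,0,2,0,0,5.9]
    - [0,0,0,3,0,0,5.9]
    - [0,0,0,4,0,0,5.9]
    - [0,0,0,4.5,0,0,5.9]

```text
time_s: 23.65
ee_pos: [0.4332, -0.0017, 0.2496]
tool_rot: [0.709, 0.706, 0.0, 0.0]
ft_force: [0.2, 0.0, -3.2]
grip_width: 0.0588
```

Call:
move_arm:
  rows:
    - [0,0,0,4.5,0,0,5.9]
    - [0,0,0,4.5,0,0,5.9]
    - [0,0,0,4.5,0,0,5.9]
    - [0,0,0,4.5,0,0,5.9]
    - [0,0,0,4,0,0,5.9]
    - [0,0,0,2.5,0,0,5.9]
    - [0,0,0,1.5,0,0,5.9]
    - [0,0,0,0,0,0,5.9]
    - [0,0,0,0,0,0,5.9]
    - [0,0,0,0,0,0,5.9]

```text
time_s: 24.9
ee_pos: [0.4343, 0.2565, 0.2489]
tool_rot: [0.709, 0.706, -0.0, 0.0]
ft_force: [1.1, 0.8, -2.8]
grip_width: 0.0589
```

```bash
python3 chk.py; python3 - <<'E'
from h import *
f=grab('wrist'); s=ctrl.get_state(); pickle.dump((f,s),open('f9.pkl','wb')); save(f,'w9.png')
yy,xx=np.nonzero(f['depth']>0.05); P=depthpts(f,np.c_[xx,yy])
g=(P[:,2]>.016)&(P[:,2]<.032)&(P[:,0]>.3)&(P[:,0]<.55)&(P[:,1]>.15)&(P[:,1]<.5)
Q=P[g];print(len(Q),Q.min(0),Q.max(0))
h,xe,ye=np.histogram2d(Q[:,0],Q[:,1],bins=[np.arange(.32,.54,.01),np.arange(.18,.48,.01)])
print(' '.join('%.2f'%y for y in ye[:-1:5]))
for i in range(len(h)): print('%.2f'%xe[i],' '.join('%3d'%v for v in h[i]))
E
```

```text
24.95 [0.43428741 0.25661911 0.24890326] [7.08581710e-01 7.05628763e-01 2.58977701e-05 9.35401526e-05] [ 0.57829728 -0.29200562 -2.68325697] 0.059082787522044496 [ 4.32139996e-01 -1.37523427e-01  1.72353364e+00 -1.57863996e-04
  1.55546945e+00  4.36318507e-01]
20 30 1268 y -28.6 27.3 mid by sides -0.62 z -15.2 -15.1
30 40 1404 y -22.3 21.5 mid by sides -0.22 z -15.1 -15.1
40 50 1334 y -16.1 15.9 mid by sides -0.16 z -15.5 -15.4
50 65 1985 y -13.3 13.8 mid by sides -0.01 z -16.5 -16.6
65 80 2810 y -20.5 20.9 mid by sides 0.19 z -16.2 -16.1
80 95 3088 y -26.6 27.9 mid by sides 0.29 z -16.2 -16.2
95 105 2049 y -29.7 29.8 mid by sides 0.29 z -16.2 -16.1
105 115 1121 y -26.5 27.6 mid by sides 0.52 z -16.2 -16.2
2189 [0.3509497  0.20990716 0.01601241] [0.50268719 0.45092381 0.02899239]
0.18 0.23 0.28 0.33 0.38 0.43
0.32   0   0   0   0   0   0   0   0   0   0   0   0   0   0   0   0   0   0   0   0   0   0   0   0   0   0   0   0   0
0.33   0   0   0   0   0   0   0   0   0   0   0   0   0   0   0   0   0   0   0   0   0   0   0   0   0   0   0   0   0
0.34   0   0   0   0   0   0   0   0 
[... 1682 characters left out ...]
  0   0   0   0   0   0   0   0   0   0   0   0   0   0   0   0   0   0   0   0   0  29   0   0
0.49   0   0   0   8  15  16  16  15  13  15  10  14   9   2   0   1   0   0   0   0   0   0   0   0   0   0   0   0   0
0.50   0   0   0   2   8   4   7   8  10   9  14  10  17  24  26  25  29  29  26   0   0   0   0   0   0   0   0   0   0
0.51   0   0   0   0   0   0   0   0   0   0   0   0   0   0   0   0   0   0   0   0   0   0   0   0   0   0   0   0   0
0.52   0   0   0   0   0   0   0   0   0   0   0   0   0   0   0   0   0   0   0   0   0   0   0   0   0   0   0   0   0
0.53   0   0   0   0   0   0   0   0   0   0   0   0   0   0   0   0   0   0   0   0   0   0   0   0   0   0   0   0   0
```

View pics/w9.png

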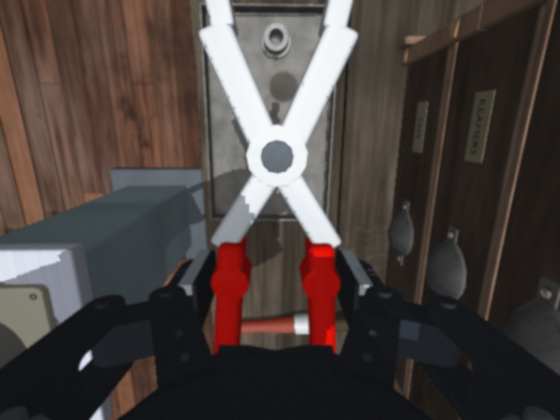

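```bash
python3 - <<'E'
from h import *
f,s=pickle.load(open('f9.pkl','rb'))
yy,xx=np.nonzero(f['depth']>0.05); P=depthpts(f,np.c_[xx,yy])
g=(P[:,2]>.016)&(P[:,2]<.032)&(P[:,0]>.3)&(P[:,0]<.55)&(P[:,1]>.15)&(P[:,1]<.5);Q=P[g]
B=Q[(Q[:,0]>.41)&(Q[:,0]<.465)&(Q[:,1]>.385)&(Q[:,1]<.435)]; print('bush',cv2.minEnclosingCircle((B[:,:2]*1000).astype(np.float32)),B.min(0),B.max(0),np.median(B[:,2]))
for nm,m,ax in (('left',(Q[:,0]<.362)&(Q[:,1]>.22)&(Q[:,1]<.44),0),('right',Q[:,0]>.485,0),('near',(Q[:,1]<.222)&(Q[:,0]>.37)&(Q[:,0]<.48),1),('far',(Q[:,1]>.436)&(Q[:,0]>.37)&(Q[:,0]<.48),1)):
    q=Q[m]; q=q[(q[:,1-ax]>0)]
    c=np.polyfit(q[:,1-ax],q[:,ax],1); r=q[:,ax]-np.polyval(c,q[:,1-ax]); print(nm,len(q),c,'at mid',np.polyval(c,.33 if ax==0 else .427),r.std(),np.percentile(r,[2,98]),np.median(q[:,2]))
E
```

```text
bush ((435.21954345703125, 418.1864013671875), 14.311261177062988) [0.42209932 0.40406962 0.01601241] [0.4488167  0.43236885 0.02899239] 0.026346228268558536
left 598 [0.01198691 0.34975953] at mid 0.3537152079283439 0.000804388931415482 [-0.00176536  0.00119007] 0.023576418366781815
right 387 [-0.00078808  0.50037596] at mid 0.5001158987197949 0.001916063899671162 [-0.0015985   0.00221426] 0.023669095495513492
near 127 [-0.01342354  0.21691306] at mid 0.21118120589018097 0.0005412388448692857 [-0.00104628  0.00073596] 0.023491622831396886
far 436 [-0.01563794  0.45519353] at mid 0.4485161341622034 0.0006505123711246079 [-0.00084258  0.001529  ] 0.022993333080855355
```

Call:
move_arm:
  rows:
    - [0,0,0,0.5,-0.1,1,5.9]
    - [0,0,0,0.5,-0.1,2,5.9]
    - [0,0,0,0.5,-0.05,3.5,5.9]
    - [0,0,0,0,0,4,5.9]
    - [0,0,0,0,0,4,5.9]
    - [0,0,0,0,0,3,5.9]
    - [0,0,0,0,0,2,5.9]
    - [0,0,0,0,0,1,5.9]
    - [0,0,0,0,0,0,5.9]
    - [0,0,0,0,0,0,5.9]

```text
time_s: 26.25
ee_pos: [0.4323, 0.2728, 0.0448]
tool_rot: [0.708, 0.706, 0.001, 0.0]
ft_force: [0.8, 0.0, -1.9]
grip_width: 0.0589
```

```bash
python3 chk.py; python3 - <<'E'
from h import *
f=grab('wrist'); s=ctrl.get_state();pickle.dump((f,s),open('f10.pkl','wb'));save(f,'w10.png')
T=rot(s['tool_rot']);e=np.array(s['ee_pos'])
print(((np.array([[121.4,0.5,0],[-53.6,-1.6,0],[56.4,0,0]])/1000)@T.T+e).round(4))
g=cv2.cvtColor(f['color'],cv2.COLOR_RGB2GRAY)
print('vis y range at floor', plane(f,[(280,0),(280,419)],.002).round(3))
E
```

```text
26.3 [0.43250939 0.272869   0.04498296] [7.08176593e-01 7.06034600e-01 9.77980461e-04 3.15847243e-04] [-0.32545978 -0.11480475 -1.72351147] 0.059065914111316606 [4.62528709e-01 6.72529179e-02 1.91250510e+00 2.01128965e-05
 1.15977928e+00 4.65549930e-01]
20 30 1279 y -28.7 27.8 mid by sides -0.68 z -15.0 -14.9
30 40 1412 y -22.3 21.5 mid by sides -0.33 z -14.9 -14.9
40 50 1335 y -16.3 15.7 mid by sides -0.16 z -15.3 -15.3
50 65 1980 y -13.7 13.6 mid by sides 0.02 z -16.4 -16.4
65 80 2798 y -20.3 20.4 mid by sides 0.14 z -16.0 -15.9
80 95 3085 y -27.0 27.7 mid by sides 0.2 z -16.0 -15.9
95 105 2035 y -29.8 29.9 mid by sides 0.15 z -16.0 -15.9
105 115 1123 y -26.6 27.7 mid by sides 0.39 z -16.0 -16.0
[[0.4333 0.3943 0.0451]
 [0.4307 0.2193 0.0449]
 [0.4327 0.3293 0.045 ]]
vis y range at floor [[0.435 0.406 0.002]
 [0.435 0.121 0.002]]
```

View pics/w10.png

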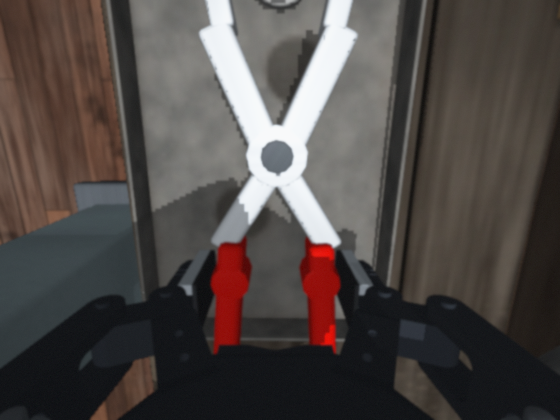

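Call:
move_arm:
  rows:
    - [0,0,0,0,0,0.8,5.9]
    - [0,0,0,0,0,1.2,5.9]
    - [0,0,0,0,0,1,5.9]
    - [0,0,0,0,0,0.6,5.9]
    - [0,0,0,0,0,0.3,5.9]
    - [0,0,0,0,0,0.2,5.9]
    - [0,0,0,0,0,0.1,5.9]
    - [0,0,0,0,0,0,5.9]
    - [0,0,0,0,0,0,5.9]
    - [0,0,0,0,0,0,5.9]

```text
time_s: 27.6
ee_pos: [0.4319, 0.2725, 0.0023]
tool_rot: [0.708, 0.706, 0.0, 0.0]
ft_force: [-2.9, -2.0, 5.8]
grip_width: 0.059
```

```bash
python3 chk.py
```

```text
27.65 [0.43186944 0.27250866 0.00221218] [7.08170364e-01 7.06041553e-01 2.28222424e-04 9.09237644e-05] [-2.57290819 -1.76469587  5.88281546] 0.058996120840897996 [ 4.62489628e-01  1.35844837e-01  1.92929370e+00 -3.22090832e-05
  1.07596360e+00  4.65515512e-01]
20 30 2254 y -28.4 50.0 mid by sides 4.45 z -15.2 -1.0
30 40 2708 y -43.2 49.9 mid by sides 6.5 z -15.0 -0.8
40 50 3404 y -50.0 49.7 mid by sides -0.17 z -1.1 -0.7
50 65 6091 y -50.0 49.6 mid by sides 0.01 z -0.8 -0.7
65 80 6780 y -50.0 50.0 mid by sides 2.18 z -1.5 -0.9
80 95 4708 y -50.0 50.0 mid by sides 1.08 z -15.6 -15.9
95 105 3538 y -50.0 49.9 mid by sides -2.24 z -1.3 -16.0
105 115 3845 y -50.0 50.0 mid by sides 2.76 z -0.7 -1.1
115 130 922 y -49.7 49.8 mid by sides 5.48 z -0.4 -0.3
```

Call:
move_arm:
  rows:
    - [0,0,0,0,0,0,6.1]
    - [0,0,0,0,0,0,6.3]
    - [0,0,0,0,0,0,6.5]
    - [0,0,0,0,0,0,6.7]
    - [0,0,0,0,0,0,7]
    - [0,0,0,0,0,0,7.3]
    - [0,0,0,0,0,0,7.6]
    - [0,0,0,0,0,0,7.8]
    - [0,0,0,0,0,0,7.8]
    - [0,0,0,0,0,0,7.8]

```text
time_s: 28.9
ee_pos: [0.4316, 0.2724, 0.0018]
tool_rot: [0.708, 0.706, -0.0, 0.0]
ft_force: [0.4, -0.7, 0.9]
grip_width: 0.0781
```

Call:
move_arm:
  rows:
    - [0,0,0,0,0,-0.3,7.8]
    - [0,0,0,0,0,-0.5,7.8]
    - [0,0,0,0,0,-1,7.8]
    - [0,0,0,0,0,-2,7.8]
    - [0,0,0,0,0,-3,7.8]
    - [0,0,0,0,0,-4,7.8]
    - [0,0,0,0,0,-5,7.8]
    - [0,0,0,0,0,-5,7.8]
    - [0,0,0,0,0,-3,7.8]
    - [0,0,0,0,0,-1,7.8]

```text
time_s: 30.15
ee_pos: [0.4327, 0.2729, 0.253]
tool_rot: [0.708, 0.706, 0.002, 0.001]
ft_force: [0.3, -0.8, -0.9]
grip_width: 0.0779
```

```bash
python3 - <<'E'
from h import *
f=grab('wrist');g=grab('side');s=ctrl.get_state();print(s['time_s'],s['ee_pos'],s['ft_force'])
pickle.dump((f,g,s),open('f11.pkl','wb'))
a=cv2.resize(f['color'],(533,400)); b=cv2.resize(g['color'][120:220,260:320],(240,400),interpolation=cv2.INTER_CUBIC)
cv2.imwrite('pics/w11.png',np.hstack([a,b])[...,::-1])
hsv=cv2.cvtColor(f['color'],cv2.COLOR_RGB2HSV)
red=(((hsv[...,0]<8)|(hsv[...,0]>172))&(hsv[...,1]>150)&(hsv[...,2]>90)).astype(np.uint8)
n,l,st,ce=cv2.connectedComponentsWithStats(red)
for i in range(1,n):
    if st[i,4]>150:
        px=np.argwhere(l==i)[:,::-1];d=depthpts(f,px);P=plane(f,px,.022);print(st[i],np.percentile(d[:,2],[5,50,95]),P.min(0),P.max(0))
m=((hsv[...,1]<45)&(hsv[...,2]>150)).astype(np.uint8);yy,xx=np.nonzero(m);P=depthpts(f,np.c_[xx,yy]);k=(abs(P[:,2]-.018)<.004)&(P[:,0]>.39)&(P[:,0]<.475)&(P[:,1]>.23)&(P[:,1]<.40);Q=P[k];print('steel z',np.percentile(Q[:,2],[5,50,95]),Q.min(0),Q.max(0))
E
```

```text
30.25 [0.43199153 0.27257868 0.25076387] [-0.05462966 -0.54695055  0.16806909]
[246 172  15  54 508] [0.01975153 0.02218219 0.02363651] [0.39495611 0.21853031 0.022     ] [0.41412389 0.28779572 0.022     ]
[285 172  16  55 507] [0.01332301 0.02234901 0.02367809] [0.44548696 0.21684736 0.022     ] [0.46525906 0.28762045 0.022     ]
[220 325  72  11 381] [0.01147632 0.01560219 0.02048245] [0.35276331 0.05195638 0.022     ] [0.45518727 0.06790522 0.022     ]
steel z [0.01634884 0.01819842 0.01992871] [0.40013088 0.28751554 0.01408275] [0.46416925 0.3931613  0.02161134]
```

View pics/w11.png

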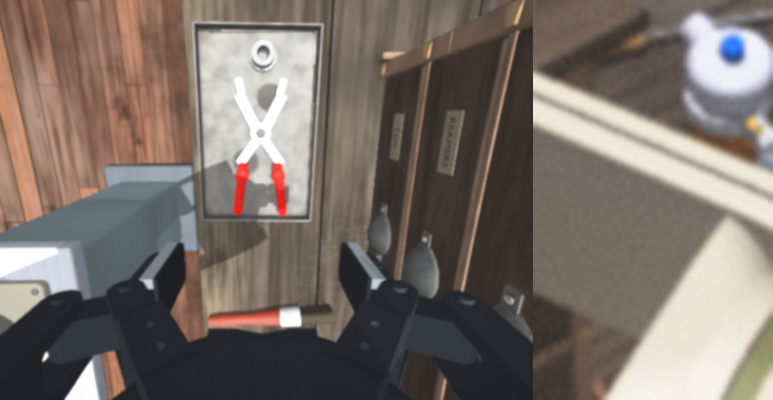

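Pliers lie flat inside the tray with the bush standing untouched, and the robot is clear. Handing in.

```bash
python3 -c "
from plant import ctrl
print(ctrl.hand_in())"
```

```text
the job is handed in; nothing more can be done
None
```

The clamp is shut, the pliers are lying flat in the tray, and the job was handed in at about 30 s of the 61 s allowed.

**What I did:** I gripped the pliers by the handle swells and lifted them level. I slid the open jaws over the ears and squeezed to a finger opening of about 41 mm. Then I opened up, backed out and laid the pliers in the tray along its length.

**Last checks:**
- **Clamp:** after I backed off, the side picture showed the ears together. I could not check again at the end, because the arm hid the ears in the final side view.
- **Pliers:** the handle tops are at about 22 mm and the steel at about 18 mm, which is right for lying flat on the tray floor. They are about 4 mm clear of the near wall and, by estimate, 6 to 8 mm clear of the bush.
- **Bush and brush:** the bush stands where it was, and the brush also looks undisturbed.
- **Other things on the bench:** the gear, the tin and the oil can were not checked at the end, but the arm never came near them.

**Contacts and disagreements:**
- When gripping, the fingertips pressed on the bench with about 12 N; setting the pliers down gave about 6 N. Both are within the 40 N limit.
- One jaw lightly touched an ear on the way in, at about 2 N, and I re-centred before squeezing.
- Views of the ear tips disagreed by up to 7 mm along the approach, so I took the middle value, and it fitted.
- I viewed 16 pictures, which is 6 over the budget of 10.

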